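Post a used coffee capsule through the capsule bin's sprung flap

ROBOT

A 6-joint arm with a two-finger parallel gripper is mounted at the origin on a cart in front of the work surface, level with it; the furniture and walls round the work are solid. World frame = base frame: x ahead of the robot, y to its left, z up, the work surface at z = 0. Lengths are in mm, angles in rad, forces in N, time in s.
With the tool pointing down it reaches from about 300 to 775 mm from the base axis. Payload 14.6 kg.
Tool frame: the origin (TCP) lies at the very end of the fingers, on their centre line; the grasp point (between the pads) lies 19 mm behind it (manip.grip_point_offset is the distance from the TCP to the grasp point, in mm); z points along the fingers, y is the line along which they close (so a half turn about z gives the same grasp; the last joint's range is limited). The gripper opens to 94 mm and grips with 3 to 60 N. Pads are 16 mm wide; open, the fingers measure 119 mm over their backs; the gripper's body (75 mm by 177 mm) begins 78 mm behind the grasp point.
Start: joints at [1.217, 0.3, 1.521, -0, 1.321, -0.067], TCP at [155.584, 527.525, 179.046] pointing down, gripper open.
Joint ranges: [-3.03, 3.03], [-0.79, 2.21], [0.23, 2.52], [-1.04, 4.18], [0, 3.07], [-2.55, 2.55]. Speed limits (rad/s): [2.22, 2.22, 2.57, 3.14, 3.14, 3.14].

INTERFACE

Orientations are given as [roll, pitch, yaw] about the fixed x, y, z axes, in that order (R = Rz(yaw) Ry(pitch) Rx(roll)).
In Python, from cell import telemetry, eyes, manip gives the robot as it stands.
- The arm moves only by the tool play_rows, never from a script. Its arguments are lists of equal length, an entry for each row: "translation": the shift along the world's x, y, z in m, a list of three; "yaw": the turn about the world's z in rad. A call has 1 to 12 rows; each row is the pose to reach, as a shift and turn from the pose commanded when the call began; what a row does not reach only later rows make up. A row lasts 1/8 s, in which the tool goes at most 62.5 mm and 10.7 degrees, less where a joint would pass 70% of its speed; a pose out of reach is approached as far as the arm can. A call with a gripper value outside its range is refused whole. "hand" is the opening, from 0 (shut) to 1 (fully open), set as the call begins (left out, the last holds). The fingers move at their own pace and stop on an object; "force" is the grip in N (left out, the last holds). Time passes only in rows, so rows that repeat a pose let the fingers close. It gives the time, the measured TCP pose, the force, the opening and the grip force at its end, in the units of the state.
- telemetry.read_state(): the state, without advancing time (a new reading comes with each control period).
- eyes.camera(name): name is "side" or "top"; returns a dict with "pixels" (384x512x3 uint8, red, green, blue), "fx", "fy", "cx", "cy" (pixels), "cam_to_world" (4x4, takes a point from camera to world coordinates). Camera axes: x right, y up, looking along -z (the intrinsics and any distortion apply to the point x, -y, -z); pixel columns grow to the right and rows downward; lengths in mm; the calibration is good to about 2 mm. A picture is of the moment at which its call begins. There is no depth.
- manip.sign_off(): hands the job in; it is judged then, once.
The state is a dict: "clock": time; "joints": joint angles; "qd": joint speeds; "effort": joint torques, N m; "eef_pos": TCP position; "eef_rot": TCP orientation; "wrist_force": force on the tool from outside, world axes, zero at the start; "moment": the same for the moment, N m; "finger_gap": finger opening in mm; "finger_force": force on a finger pad.
Only numpy, scipy, OpenCV 4.12 (cv2) and the standard library are available. Lean on these libraries where they do the work, as an engineer would, in place of code of your own. Each camera call takes 0.05 s, during which the arm holds its last target. There are 200 camera calls.

TASK

Post the used coffee capsule into the wooden capsule bin: push the bin's sprung metal flap open with one finger and, while that finger keeps it open, push the capsule along the deck and over its edge into the bin with the other finger; then take the fingers away so that the flap closes by itself. Only push the capsule gently: do not pinch it, pick it up or squash it. Leave everything else as it stands.

Things in the scene. Friction and masses are not known exactly. Their poses are not given: they have to be found in the camera images.
- bin: Fixed hollow wooden bin, 270 mm long (x -145 to 125), 130 wide. Origin: underside, centre line, worktop height. x runs from deck to flap (the way to push), z up. Deck: flat top 120 above the worktop, x -145 to -20; side walls (6 thick) stand 4 above it as rails, outer end open, its brass knob is fixed. Then cheeks (inner faces y +-59) rise along the flap. Floor 6 above the worktop.
- deck_edge (a point): Middle of the deck edge, in the plane of the deck's top (bin x -20, y 0, z 120 mm), where the shut flap's free edge lies. Once the capsule's centre is some 15 mm past this edge with the flap held open, it falls in. Axes as the bin's.
- flap_hinge (a point): Middle of the flap's hinge axis (bin x 105, y 0, z 165 mm), parallel to the bin's y. Behind it, from x 107 to 125, is a fixed wooden top strip up to 171 mm high. Axes as the bin's.
- flap (a joint): Sprung aluminium flap, 133 x 112 x 3 mm. 0 = shut, sloping up at 20 degrees from deck edge to hinge; grows (rad) as its free edge swings down into the bin, to 0.8. Spring 0.10 N m at 0, 0.19 at 0.8; shut, it bears the capsule. A fingertip 5 mm over deck height moving along bin +x pushes it open; with that tip 75 mm past the deck edge there is room for the capsule to fall in.
- capsule: Used coffee capsule, aluminium, about 20 g, standing on the bin's deck on its broad end: rim 37 mm diameter, tapering to 19 at the top, 28 high. Origin: centre of its underside (the rim); z up its axis. Pushed low down it slides on the deck without tipping.
- jigger: Brass double jigger, 47 diameter, 101 high (mm), on the worktop beyond the bin's deck end. Origin: centre of its underside. Leave alone.
- drink_can: Slim drink can, 53 diameter, 135 high (mm), on the worktop beyond the bin's flap end. Origin: centre of its underside. Leave alone.
- tumbler: Glass tumbler, 73 diameter, 100 high (mm), on the worktop to the left. Origin: centre of its underside. Leave alone.
- bauble: Bauble, 84 diameter, 92 high (mm), on the worktop to the left. Origin: centre of its underside. Leave alone.

How it is judged:
By the outcome, as a careful person would: the job done as asked, in the order asked, and still so for the second after the job is handed in, with the robot touching nothing.
It also fails if it takes over 38 s, if anything falls off the work surface, if the arm or the gripper's body presses on something with over 40 N, if the wrist force passes 120 N, or if a joint passes its speed limit or range.

## Working session

There is one attempt and no reset: what is moved stays moved. The work goes in short steps, Python scripts to look and compute and a tool call to move; the robot and the scene stay as the last step left them, time stands still between calls to the robot, and variables do not carry over. Pictures are saved under pics/ and viewed, at most 10 in all, crops included, and the job is handed in when it is done.

Besides the shell and the picture viewer there is one more tool, called after "Call:" by a JSON object that holds its "method" and its "body". play_rows: Moves the arm, as the interface text tells. Its arguments: {"type":"object","properties":{"translation":{"type":"array","items":{"type":"array","items":{"type":"number"}}},"yaw":{"type":"array","items":{"type":"number"}},"hand":{"type":"number"},"force":{"type":"number"}},"required":["translation","yaw"]}

```bash
mkdir -p pics && ls
python3 - <<'E'
from cell import telemetry, eyes, manip
import cv2,numpy as np
for n in("top","side"):
    c=eyes.camera(n)
    cv2.imwrite(f"pics/{n}0.png",c["pixels"][:,:,::-1])
    print(n,{k:(np.round(v,3).tolist() if k!="pixels" else 0) for k,v in c.items()})
s=telemetry.read_state();print(s)
E
```

```text
pics
top {'pixels': 0, 'fx': 408.931, 'fy': 408.931, 'cx': 250.593, 'cy': 194.468, 'cam_to_world': [[0.012, 0.984, -0.178, 346.971], [-1.0, 0.013, 0.003, 182.858], [0.005, 0.178, 0.984, 1170.636], [0.0, 0.0, 0.0, 1.0]]}
side {'pixels': 0, 'fx': 422.886, 'fy': 422.886, 'cx': 256.222, 'cy': 191.955, 'cam_to_world': [[0.901, 0.152, -0.406, 91.181], [-0.434, 0.306, -0.847, -754.86], [-0.004, 0.94, 0.342, 513.748], [0.0, 0.0, 0.0, 1.0]]}
{'clock': 0.1, 'joints': array([ 1.21738558e+00,  3.00390824e-01,  1.52150081e+00, -8.95048637e-06,
        1.32070522e+00, -6.65985819e-02]), 'qd': array([ 1.64281123e-03, -1.87634434e-03, -2.05920181e-03,  5.13683397e-04,
        9.94477992e-06,  1.46498659e-04]), 'effort': array([ 3.67532397e-03, -5.32644618e+01, -3.53288984e+01,  7.10645481e-02,
        2.34445289e-02, -6.30846159e-06]), 'eef_pos': array([155.50852154, 527.29062654, 178.56433522]), 'eef_rot': array([-3.14059010e+00, -5.81785540e-05,  2.85478268e+00]), 'wrist_force': array([-0.28209419, -0.11106237,  0.17396262]), 'moment': array([-0.00977085,  0.02587373,  0.02693689]), 'finger_force': 0.0, 'finger_gap': 94.09911884754104}
```

View pics/top0.png

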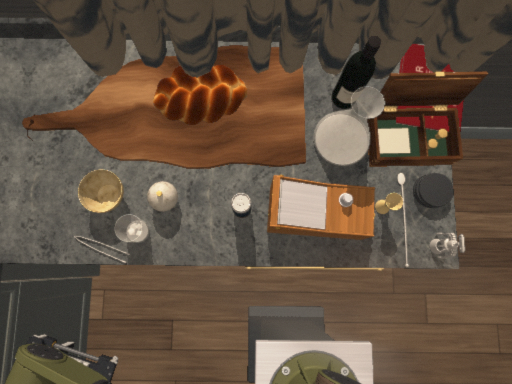

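View pics/side0.png

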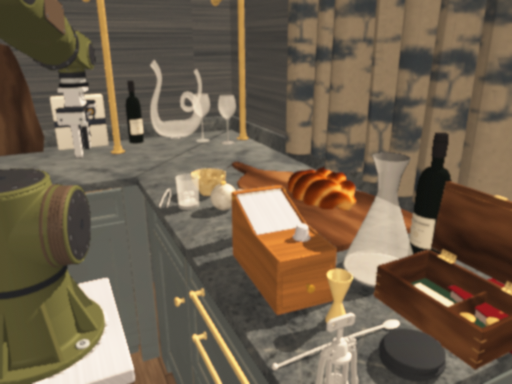

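The top view shows the bin at pixels (268–375, 176–237). Its flap is on the left (+y world), the deck is on the right, and the white capsule is at about (346,200). The side view shows the same layout, with the capsule at about (301,232), the shut flap, and the jigger at (338,295). I'll zoom in to measure.

Run:
```python
import cv2,numpy as np
a=cv2.imread("pics/top0.png")[168:244,256:412]; b=cv2.imread("pics/side0.png")[175:320,220:370]
a=cv2.resize(a,None,fx=5,fy=5,interpolation=cv2.INTER_CUBIC)
b=cv2.resize(b,None,fx=4,fy=4,interpolation=cv2.INTER_CUBIC)
cv2.imwrite("pics/topc.png",a);cv2.imwrite("pics/sidec.png",b);print(a.shape,b.shape)
```

```text
(380, 780, 3) (580, 600, 3)
```

View pics/topc.png

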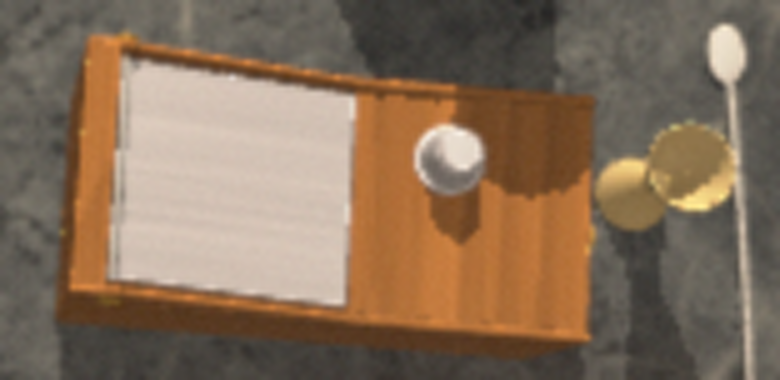

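View pics/sidec.png

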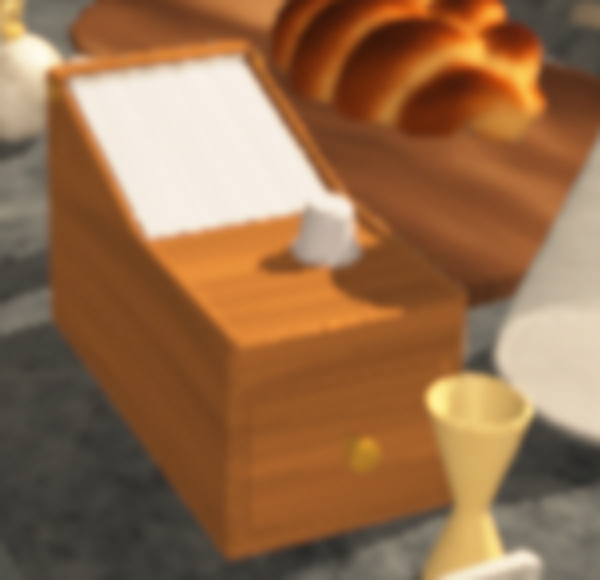

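The crops give these points:
- **Top crop (×5):** flap corners are (356,97), (347,305), (107,280) and (121,57). Deck-end corners are (593,97) and (589,340), back strip corners are (90,37) and (70,290), and the capsule rim circle is centred near (450,160) with radius about 36.
- **Side crop (×4):** the near deck-end corner is (237,350), the far one is (463,293), and the capsule base is near (327,252).

```bash
cat > h.py <<'E'
from cell import telemetry, eyes
import numpy as np
def plane(c,uv,z):
    M=c["cam_to_world"]; uv=np.atleast_2d(uv).astype(float)
    d=np.c_[(uv[:,0]-c["cx"])/c["fx"],-(uv[:,1]-c["cy"])/c["fy"],-np.ones(len(uv))]@M[:3,:3].T
    o=M[:3,3]; return o+d*((np.reshape(z,(-1,1))-o[2])/d[:,2:])
E
python3 - <<'E'
from h import *
t=eyes.camera("top");s=eyes.camera("side")
# bin points (mm) and their top crop pixels
B=np.array([[-20,56,120],[-20,-56,120],[105,56,165],[105,-56,165],[-145,65,124],[-145,-65,124],[125,65,171],[125,-65,171]],float)
P=np.array([[356,97],[347,305],[121,57],[107,280],[593,97],[589,340],[90,37],[70,290]])
# bin +x = left in image = world +y ; bin +y = world -x (image down)
B[:,1]*=-1
W=plane(t,(P+.5)/5+[256,168]-.5,B[:,2])
A=B[:,:2]-B[:,:2].mean(0);C=W[:,:2]-W[:,:2].mean(0)
th=np.arctan2((A[:,0]*C[:,1]-A[:,1]*C[:,0]).sum(),(A*C).sum())
R=np.array([[np.cos(th),-np.sin(th)],[np.sin(th),np.cos(th)]])
o=W[:,:2].mean(0)-R@B[:,:2].mean(0)
print("th",th,"o",o);print((W[:,:2]-(B[:,:2]@R.T+o)).round(1).tolist())
# side check
Ps=(np.array([[237,350],[463,293],[150,238],[327,252],[327,200]])+.5)/4+[220,175]-.5
Ws=plane(s,Ps,[124,124,124,120,148]);print("side in bin",((Ws[:,:2]-o)@R).round(1).tolist())
cap=plane(t,(np.array([[450,160]])+.5)/5+[256,168]-.5,[122]);cb=((cap[:,:2]-o)@R);print("cap world",cap,"bin",cb)
e=R@[-20,0]+o;print("edge",e,"dir",R[:,0],"yaw err",th-(2.85478-np.pi/2))
j=plane(t,[[256+690/5,168+167/5]],[101]);print("jig",j,(j[:,:2]-o)@R)
E
```

```text
th 1.5059736794430805 o [505.86396315   4.16818202]
[[-1.3, -0.6], [1.1, -0.9], [0.4, 1.4], [-0.5, 1.1], [-1.3, 1.5], [1.5, 0.4], [-1.1, -2.0], [1.3, -0.9]]
side in bin [[-158.9, 68.7], [-150.2, -58.0], [-33.4, 61.2], [-76.8, -21.3], [-72.8, -22.4]]
cap world [[525.92175962 -67.87931077 122.        ]] bin [[-70.59688579 -24.68270919]]
edge [504.56841796 -15.78981294] dir [0.06477726 0.99789975] yaw err 0.22199000623797716
jig [[ 526.37856647 -201.41108149  101.        ]] [[-203.81861542  -33.78837882]]
```

Call:
{"method": "play_rows", "body": {"translation": [[0.01, -0.018, 0.02], [0.04, -0.065, 0.04], [0.07, -0.115, 0.06], [0.102, -0.166, 0.071], [0.134, -0.218, 0.071], [0.166, -0.27, 0.071], [0.198, -0.32, 0.071], [0.228, -0.37, 0.071], [0.256, -0.415, 0.071], [0.282, -0.456, 0.071], [0.303, -0.49, 0.071], [0.316, -0.511, 0.071]], "yaw": [0.01, 0.03, 0.05, 0.07, 0.09, 0.11, 0.13, 0.15, 0.17, 0.19, 0.21, 0.222], "hand": 0.85}}

```text
clock: 1.7
eef_pos: [472.1, 14.9, 249.8]
eef_rot: [-3.142, -0.0, 3.076]
wrist_force: [-0.5, -0.1, 0.6]
finger_gap: 79.8
finger_force: 0.0
```

Call:
{"method": "play_rows", "body": {"translation": [[0.012, -0.02, 0], [0.03, -0.05, 0], [0.046, -0.076, 0], [0.054, -0.088, 0], [0.054, -0.088, -0.02], [0.054, -0.088, -0.05], [0.054, -0.088, -0.075], [0.054, -0.088, -0.085], [0.054, -0.088, -0.085]], "yaw": [0, 0, 0, 0, 0, 0, 0, 0, 0]}}

```text
clock: 2.82
eef_pos: [525.5, -71.2, 165.1]
eef_rot: [3.142, -0.0, 3.077]
wrist_force: [0.8, -0.6, 0.6]
finger_gap: 79.8
finger_force: 0.0
```

Run:
```python
from h import *
import cv2
t=eyes.camera("top")["pixels"];s=eyes.camera("side")["pixels"]
a=cv2.resize(t[140:260,250:410],None,fx=2.5,fy=2.5,interpolation=2)
b=cv2.resize(s[80:320,210:370],None,fx=2.5,fy=2.5,interpolation=2)
im=np.zeros((600,800,3),np.uint8);im[:300,:400]=a;im[:,400:]=b
cv2.imwrite("pics/m1.png",im[:,:,::-1]);st=telemetry.read_state();print(st["clock"],st["eef_pos"],st["eef_rot"])
```

```text
2.925 [525.99034004 -71.4315016  166.08850263] [-3.14139574e+00  1.36057899e-03  3.07693777e+00]
```

View pics/m1.png

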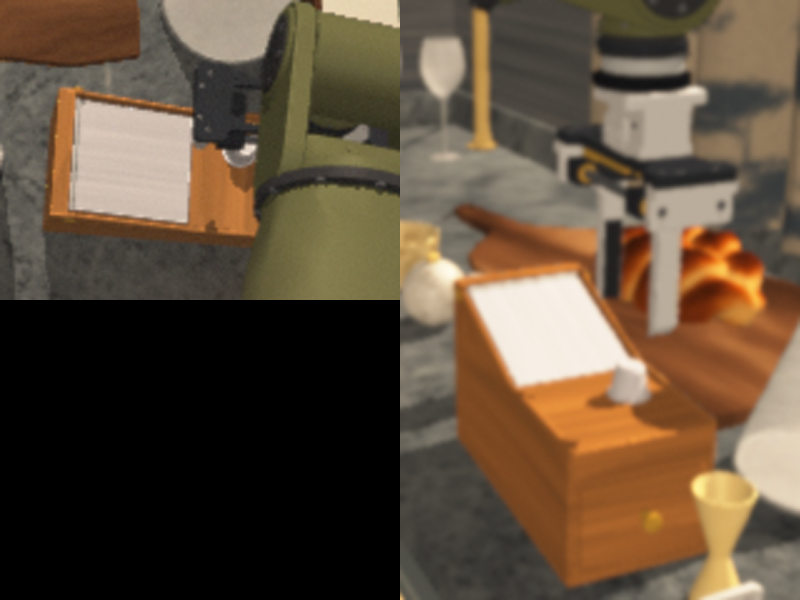

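The mosaic shows the arm over the bin. The side panel has the rear fingertip at about (663,332) and the front fingertip at about (610,297), with the capsule at (629,382), clear of both. I'll check them against the calibration in numbers.

Run:
```python
from h import *
s=eyes.camera("side");M=np.linalg.inv(s["cam_to_world"])
def pr(p):
    q=M[:3,:3]@p+M[:3,3];return np.array([s["cx"]+s["fx"]*q[0]/-q[2],s["cy"]-s["fy"]*q[1]/-q[2]]).round(1)
th=1.506;R=np.array([[np.cos(th),-np.sin(th)],[np.sin(th),np.cos(th)]]);o=np.array([505.86,4.17])
tcp=telemetry.read_state()["eef_pos"];print(tcp,"tcp bin",(tcp[:2]-o)@R)
mos=lambda p:((pr(p)-[210,80])*2.5+[400,0]).round(0)
for d in(-52.5,-40,40,52.5):
  for w in(-8,8):
    x=tcp[:2]+R@[d,w];print(d,w,mos(np.r_[x,tcp[2]]))
for b in([-145,65,124],[-145,-65,124],[-70.6,-24.7,120],[-70.6,-24.7,148],[-20,56,120],[105,56,165]):
    print(b,mos(np.r_[R@np.array(b[:2])+o,b[2]]))
```

```text
[526.03951503 -71.4689132  166.12783634] tcp bin [-74.17353768 -25.0348622 ]
-52.5 -8 [673. 364.]
-52.5 8 [655. 368.]
-40 -8 [665. 358.]
-40 8 [648. 362.]
40 -8 [619. 323.]
40 8 [602. 326.]
52.5 -8 [612. 318.]
52.5 8 [596. 321.]
[-145, 65, 124] [569. 446.]
[-145, -65, 124] [718. 415.]
[-70.6, -24.7, 120] [628. 390.]
[-70.6, -24.7, 148] [630. 360.]
[-20, 56, 120] [518. 382.]
[105, 56, 165] [468. 286.]
```

The bin and capsule reproject within about 2 px. The fingertips appear about 12 native px (about 28 mm) higher than the reported TCP, so I'll take a fresh close look.

Run:
```python
from h import *
import cv2
s=eyes.camera("side")["pixels"]
b=cv2.resize(s[110:250,230:350],None,fx=4.2,fy=4.2,interpolation=2)
cv2.imwrite("pics/m2.png",b[:,:,::-1]);st=telemetry.read_state();print(st["clock"],st["eef_pos"],st["joints"])
```

```text
3.025 [525.97032185 -71.50216232 166.00023672] [-2.04107830e-01  2.67309358e-01  1.59383189e+00 -2.50377919e-05
  1.27897914e+00 -1.71016328e+00]
```

View pics/m2.png

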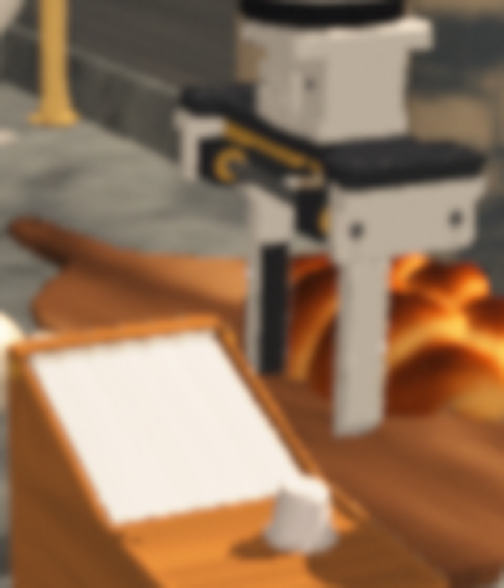

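The fingertips (m2 pixels (360,435) and (268,373)) sit about 28 mm higher than the reported z, while the horizontal position agrees. I'll go down to reported z 126 and check forces and the image before trusting either value.

Call:
{"method": "play_rows", "body": {"translation": [[0, 0, -0.01], [0, 0, -0.022], [0, 0, -0.032], [0, 0, -0.039], [0, 0, -0.039], [0, 0, -0.039]], "yaw": [0, 0, 0, 0, 0, 0]}}

```text
clock: 3.78
eef_pos: [525.8, -71.5, 126.3]
eef_rot: [-3.142, 0.0, 3.077]
wrist_force: [-0.6, -0.4, 0.3]
finger_gap: 79.5
finger_force: 0.0
```

Run:
```python
from h import *
import cv2
s=eyes.camera("side")["pixels"]
b=cv2.resize(s[150:250,250:350],None,fx=6,fy=6,interpolation=2)
cv2.imwrite("pics/m3.png",b[:,:,::-1]);st=telemetry.read_state();print(st["clock"],st["eef_pos"],st["wrist_force"])
```

```text
3.825 [525.78741906 -71.51506558 126.40390249] [ 0.21603673  0.16127154 -0.04078324]
```

View pics/m3.png

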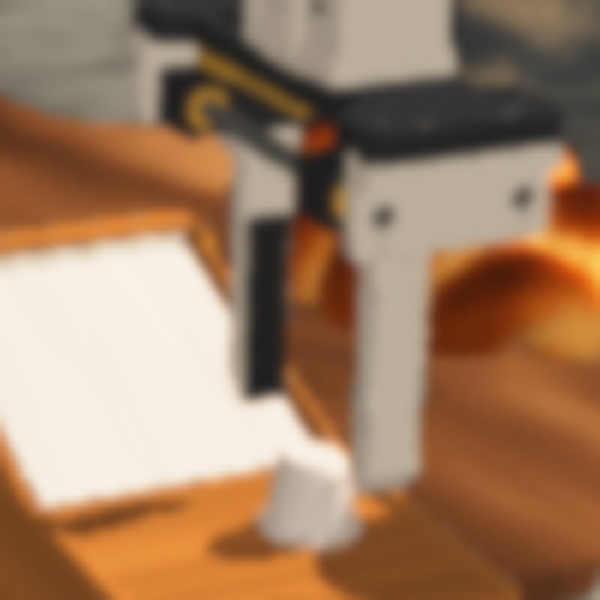

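Reported z is 126 with no contact force. In the image the rear tip (388,490) is still clearly above the capsule's base level, at about capsule-top height. I'll keep going down in small steps, watching the force.

Call:
{"method": "play_rows", "body": {"translation": [[0, 0, -0.003], [0, 0, -0.005], [0, 0, -0.005]], "yaw": [0, 0, 0]}}

```text
clock: 4.2
eef_pos: [525.5, -71.5, 120.9]
eef_rot: [3.142, -0.0, 3.077]
wrist_force: [-0.1, 0.6, 0.7]
finger_gap: 79.9
finger_force: 0.0
```

Call:
{"method": "play_rows", "body": {"translation": [[0, 0, -0.001], [0, 0, -0.002], [0, 0, -0.002]], "yaw": [0, 0, 0]}}

```text
clock: 4.58
eef_pos: [525.5, -71.5, 119.0]
eef_rot: [-3.142, -0.0, 3.077]
wrist_force: [0.6, 0.3, -0.3]
finger_gap: 80.0
finger_force: 0.0
```

Call:
{"method": "play_rows", "body": {"translation": [[0, 0, -0.001], [0, 0, -0.003], [0, 0, -0.003]], "yaw": [0, 0, 0]}}

```text
clock: 4.95
eef_pos: [525.5, -71.5, 115.8]
eef_rot: [3.142, -0.0, 3.077]
wrist_force: [0.0, -0.2, 0.5]
finger_gap: 80.0
finger_force: 0.0
```

Call:
{"method": "play_rows", "body": {"translation": [[0, 0, -0.002], [0, 0, -0.004], [0, 0, -0.004]], "yaw": [0, 0, 0]}}

```text
clock: 5.32
eef_pos: [525.5, -71.5, 111.9]
eef_rot: [3.142, -0.0, 3.077]
wrist_force: [-0.3, 0.4, 0.3]
finger_gap: 79.8
finger_force: 0.0
```

Run:
```python
from h import *
import cv2
s=eyes.camera("side");M=np.linalg.inv(s["cam_to_world"])
b=cv2.resize(s["pixels"][150:250,250:350],None,fx=6,fy=6,interpolation=2)
cv2.imwrite("pics/m4.png",b[:,:,::-1]);st=telemetry.read_state();print(st["clock"],st["eef_pos"],st["wrist_force"])
def pr(p):
    q=M[:3,:3]@p+M[:3,3];return ((np.array([s["cx"]+s["fx"]*q[0]/-q[2],s["cy"]-s["fy"]*q[1]/-q[2]])-[250,150])*6).round(0)
th=1.506;R=np.array([[np.cos(th),-np.sin(th)],[np.sin(th),np.cos(th)]]);o=np.array([505.86,4.17])
for z in(120,130,140):
  for d in(-46,46): print(z,d,pr(np.r_[st["eef_pos"][:2]+R@[d,0],z]))
for b in([-145,-65,124],[-70.6,-24.7,120],[-70.6,-24.7,148],[-20,56,120],[-20,-56,120],[105,-56,165]): print(b,pr(np.r_[R@np.array(b[:2])+o,b[2]]))
```

```text
5.375 [525.52698778 -71.46262632 111.95007185] [-0.44441957 -0.37367251  0.94228641]
120 -46 [377. 577.]
120 46 [254. 470.]
130 -46 [379. 550.]
130 46 [255. 445.]
140 -46 [380. 523.]
140 46 [255. 420.]
[-145, -65, 124] [522. 577.]
[-70.6, -24.7, 120] [309. 517.]
[-70.6, -24.7, 148] [311. 444.]
[-20, 56, 120] [ 42. 497.]
[-20, -56, 120] [320. 448.]
[105, -56, 165] [180. 231.]
```

View pics/m4.png

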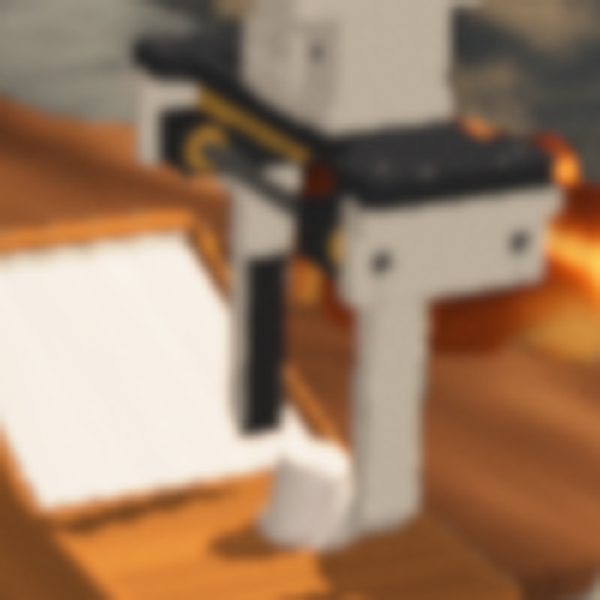

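In m4 the front tip is at (262,435) and the rear tip at (388,528). That puts the tips at z≈135–139 while the reading says 112, so the true tip is about 25 mm above the reported TCP. I'll settle it by lightly touching the deck.

Call:
{"method": "play_rows", "body": {"translation": [[0, 0, -0.003], [0, 0, -0.006], [0, 0, -0.008], [0, 0, -0.008]], "yaw": [0, 0, 0, 0]}}

```text
clock: 5.88
eef_pos: [525.5, -71.5, 103.9]
eef_rot: [3.142, -0.0, 3.077]
wrist_force: [0.8, 0.5, 1.2]
finger_gap: 80.0
finger_force: 0.0
```

Call:
{"method": "play_rows", "body": {"translation": [[0, 0, -0.002], [0, 0, -0.003], [0, 0, -0.003]], "yaw": [0, 0, 0]}}

```text
clock: 6.25
eef_pos: [525.5, -71.4, 101.0]
eef_rot: [3.142, -0.0, 3.077]
wrist_force: [0.0, -0.5, 0.3]
finger_gap: 79.9
finger_force: 0.0
```

Call:
{"method": "play_rows", "body": {"translation": [[0, 0, -0.001], [0, 0, -0.002], [0, 0, -0.002]], "yaw": [0, 0, 0]}}

```text
clock: 6.62
eef_pos: [525.5, -71.5, 99.0]
eef_rot: [-3.142, -0.0, 3.077]
wrist_force: [-0.2, -0.7, -0.6]
finger_gap: 79.8
finger_force: 0.0
```

Call:
{"method": "play_rows", "body": {"translation": [[0, 0, -0.001], [0, 0, -0.002], [0, 0, -0.002]], "yaw": [0, 0, 0]}}

```text
clock: 7.0
eef_pos: [525.5, -71.5, 97.0]
eef_rot: [3.142, -0.0, 3.077]
wrist_force: [-0.9, -1.0, 0.4]
finger_gap: 79.8
finger_force: 0.0
```

Call:
{"method": "play_rows", "body": {"translation": [[0, 0, -0.001], [0, 0, -0.0015], [0, 0, -0.0015]], "yaw": [0, 0, 0]}}

```text
clock: 7.38
eef_pos: [525.6, -71.5, 95.5]
eef_rot: [-3.142, -0.0, 3.077]
wrist_force: [0.1, -0.2, -0.4]
finger_gap: 79.6
finger_force: 0.0
```

Call:
{"method": "play_rows", "body": {"translation": [[0, 0, -0.001], [0, 0, -0.0015], [0, 0, -0.0015]], "yaw": [0, 0, 0]}}

```text
clock: 7.75
eef_pos: [525.6, -71.5, 94.0]
eef_rot: [3.142, -0.0, 3.077]
wrist_force: [-0.2, -0.4, -0.6]
finger_gap: 79.8
finger_force: 0.0
```

Call:
{"method": "play_rows", "body": {"translation": [[0, 0, -0.001], [0, 0, -0.0015], [0, 0, -0.0015]], "yaw": [0, 0, 0]}}

```text
clock: 8.12
eef_pos: [525.7, -71.5, 93.8]
eef_rot: [-3.141, 0.001, 3.077]
wrist_force: [-6.0, 1.1, 15.5]
finger_gap: 80.1
finger_force: 7.1
```

Run:
```python
from h import *
import cv2
s=eyes.camera("side")
b=cv2.resize(s["pixels"][150:250,250:350],None,fx=6,fy=6,interpolation=2)
cv2.imwrite("pics/m5.png",b[:,:,::-1]);st=telemetry.read_state();print(st["clock"],st["eef_pos"],st["wrist_force"])
```

```text
8.175 [525.71996825 -71.48273098  93.78753923] [-5.9194937   1.67921887 14.10187703]
```

View pics/m5.png

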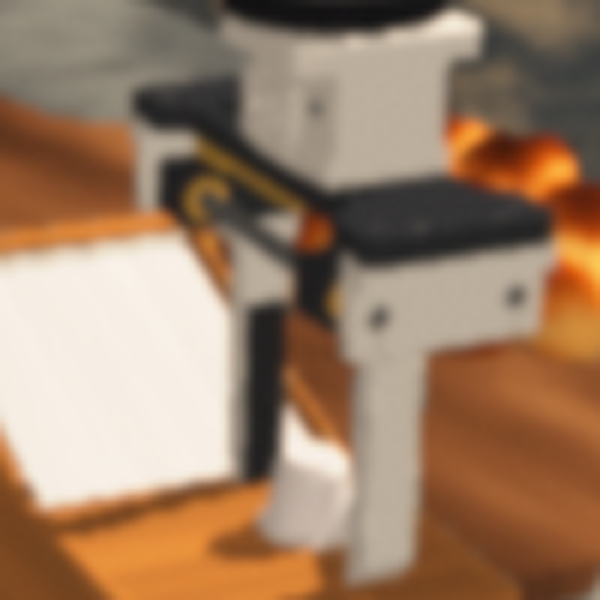

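Contact came at reported z≈94 with a light 15 N on the fingers, so the deck is at reading 94 and 5 mm over the deck is a reading of about 99. In m5 the tips (262,478) and (375,580) straddle the capsule (310,490), as planned. I'll raise to that height and start pushing along bin +x.

Call:
{"method": "play_rows", "body": {"translation": [[0, 0, 0.004], [0, 0, 0.006], [0, 0, 0.006], [0.0003, 0.004, 0.006], [0.0006, 0.009, 0.006], [0.001, 0.015, 0.006], [0.0013, 0.02, 0.006], [0.0016, 0.025, 0.006], [0.002, 0.03, 0.006], [0.0023, 0.035, 0.006], [0.0026, 0.04, 0.006], [0.0026, 0.04, 0.006]], "yaw": [0, 0, 0, 0, 0, 0, 0, 0, 0, 0, 0, 0]}}

```text
clock: 9.68
eef_pos: [528.2, -31.1, 98.6]
eef_rot: [3.141, 0.0, 3.077]
wrist_force: [-0.0, -0.0, 0.4]
finger_gap: 80.0
finger_force: 0.3
```

```bash
cat > w.py <<'E'
from h import *
import cv2
s=eyes.camera("side")["pixels"]
a=cv2.imread("pics/side0.png")[:,:,::-1]
for n,p in(("start",a),("now",s)):
    m=(p[170:260,230:330].min(2)>185)
    print(n,m.sum(),"lowest white row by col",[(c,int(np.where(m[:,c-230])[0].max(initial=-1))+170) for c in range(240,320,5)])
print(telemetry.read_state()["clock"])
E
python3 w.py
```

```text
start 1821 lowest white row by col [(240, 200), (245, 210), (250, 220), (255, 229), (260, 232), (265, 232), (270, 231), (275, 230), (280, 229), (285, 228), (290, 227), (295, 226), (300, 227), (305, 229), (310, 169), (315, 169)]
now 1358 lowest white row by col [(240, 201), (245, 211), (250, 219), (255, 226), (260, 233), (265, 232), (270, 231), (275, 230), (280, 229), (285, 228), (290, 227), (295, 224), (300, 169), (305, 169), (310, 169), (315, 169)]
9.725
```

Call:
{"method": "play_rows", "body": {"translation": [[0.0003, 0.004, 0], [0.0006, 0.009, 0], [0.0009, 0.014, 0], [0.0012, 0.019, 0], [0.0016, 0.024, 0], [0.0019, 0.029, 0], [0.0022, 0.034, 0], [0.0025, 0.038, 0], [0.0025, 0.038, 0]], "yaw": [0, 0, 0, 0, 0, 0, 0, 0, 0]}}

```text
clock: 10.85
eef_pos: [530.7, 6.9, 98.6]
eef_rot: [3.141, 0.0, 3.077]
wrist_force: [0.3, -1.2, 2.4]
finger_gap: 79.4
finger_force: 0.8
```

```bash
python3 w.py | tail -2; python3 -c "
import cv2
from h import *
s=eyes.camera('side')['pixels']
cv2.imwrite('pics/m6.png',cv2.resize(s[150:250,240:340],None,fx=6,fy=6,interpolation=2)[:,:,::-1])"
```

```text
now 1024 lowest white row by col [(240, 202), (245, 210), (250, 219), (255, 231), (260, 233), (265, 232), (270, 231), (275, 230), (280, 224), (285, 169), (290, 217), (295, 169), (300, 169), (305, 169), (310, 169), (315, 169)]
10.9
```

View pics/m6.png

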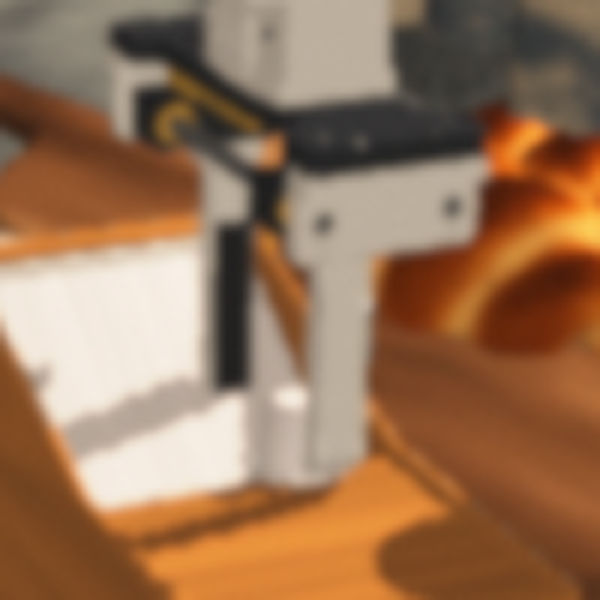

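The last picture shows the flap open, with the front tip at (230,385) holding it. The capsule stands upright at about (290,440) at the deck edge, just ahead of the rear finger at (340,465). I'll finish the push.

Call:
{"method": "play_rows", "body": {"translation": [[0.0003, 0.004, 0], [0.0006, 0.009, 0], [0.0009, 0.014, 0], [0.0012, 0.018, 0], [0.0014, 0.022, 0], [0.0014, 0.022, 0], [0.0014, 0.022, 0], [0.0014, 0.022, 0]], "yaw": [0, 0, 0, 0, 0, 0, 0, 0]}}

```text
clock: 11.95
eef_pos: [532.1, 28.5, 98.7]
eef_rot: [3.141, 0.0, 3.077]
wrist_force: [-1.7, -2.0, 3.2]
finger_gap: 79.7
finger_force: 1.8
```

```bash
cp w.py w2.py && python3 w2.py | tail -2
python3 - <<'E'
from h import *
import cv2
p=eyes.camera('side')['pixels']; q=cv2.imread('pics/m6.png')[:,:,::-1]
# capsule search: pale low-saturation pixels, columns 275-300 rows 205-236
m=((p.max(2).astype(int)-p.min(2))<40)&(p.min(2)>110)
for r in range(206,240,2): print(r,''.join('#' if x else '.' for x in m[r,250:320]))
print(telemetry.read_state()["wrist_force"])
E
```

```text
now 579 lowest white row by col [(240, 201), (245, 210), (250, 215), (255, 231), (260, 232), (265, 228), (270, 169), (275, 169), (280, 169), (285, 169), (290, 169), (295, 169), (300, 169), (305, 169), (310, 169), (315, 169)]
12.0
206 #####################.......######...#########........................
208 #####################.......#######..########.........................
210 #####################.......########.########.........................
212 #############################################.........................
214 #############################################.........................
216 #############################################.........................
218 #############################################.........................
220 .############################################.........................
222 ..###########################################.........................
224 ...######################################.............................
226 ....####################################..............................
228 ....################################..................................
230 .....######################...........................................
232 ......#######.##......................................................
234 ......................................................................
236 ......................................................................
238 ......................................................................
[-1.54002957 -0.88896541  3.15236848]
```

Run:
```python
from h import *
import cv2
p=eyes.camera('side')['pixels']
for r in range(200,234,2): print(r,' '.join('%3d'%x for x in p[r,268:302].mean(1)))
print(telemetry.read_state()["clock"])
```

```text
200 209 185 157 126  78  42  34  36  53  94 141 167 174 170 151 118  90  87 111 139 161 173 175 174 174 174 174 170 150 107  80  79  84  86
202 208 183 155 126  78  41  33  35  54  96 141 167 175 174 163 138 105  93 113 140 161 174 176 174 174 174 176 176 159 114  80  73  73  71
204 207 183 154 122  76  41  33  36  53  96 141 167 175 176 169 153 123 104 117 141 159 171 174 174 175 175 174 174 155 113  82  77  77  77
206 205 180 147 110  66  38  33  35  54  96 141 167 174 176 174 166 145 118 120 139 156 169 173 174 174 174 171 159 132  95  76  73  74  74
208 190 179 150 108  64  38  33  35  53  95 141 166 174 175 175 170 155 133 125 136 151 166 173 174 174 174 172 163 139 103  78  71  71  71
210 175 169 149 113  73  53  53  60  77 111 146 167 174 175 175 174 167 152 138 139 153 167 173 174 174 173 172 163 145 118  94  78  73  72
212 172 170 163 149 138 137 142 146 153 161 168 171 173 174 174 175 172 163 153 149 157 168 173 174 174 173 170 156 131 112 104  93  79  74
214 174 173 173 173 174 175 176 176 173 171 171 172 173 173 174 174 173 167 158 154 160 169 173 174 175 173 170 156 128 
[... 584 characters left out ...]
183 176 174 173 172 172 173 174 175 176 174 172 171 170 172 172 172 167 159 153 152 147 139 131 124 116 102  86  75  71  71  72  73  74
226 177 175 175 173 173 173 173 173 175 176 175 173 171 171 170 171 171 171 169 167 163 150 125  98  85  81  80  80  82  85  89  95  99 104
228 173 175 176 174 173 172 172 173 173 175 175 173 170 167 164 163 164 165 164 160 153 144 132 121 114 116 117 119 122 125 128 129 130 130
230 172 173 173 170 166 165 163 161 157 153 148 144 137 129 122 120 121 126 130 128 123 121 124 130 133 133 132 132 131 130 130 131 131 131
232 141 136 131 123 115 109 105 103 104 101 100 104 110 113 117 123 126 129 130 131 131 132 132 132 132 133 133 134 134 134 133 134 134 134
12.1
```

The space between the fingers shows only a uniform shaded flap, so the capsule has dropped. I'll nudge 3 mm further to be sure, then retreat slowly so the flap follows the finger shut.

Call:
{"method": "play_rows", "body": {"translation": [[0.0002, 0.003, 0], [0.0002, 0.003, 0], [-0.0003, -0.005, 0], [-0.001, -0.015, 0], [-0.0016, -0.025, 0], [-0.0023, -0.035, 0], [-0.0029, -0.045, 0], [-0.0036, -0.055, 0], [-0.0042, -0.065, 0], [-0.0047, -0.072, 0], [-0.005, -0.077, 0], [-0.005, -0.077, 0]], "yaw": [0, 0, 0, 0, 0, 0, 0, 0, 0, 0, 0, 0]}}

```text
clock: 13.6
eef_pos: [527.1, -48.8, 98.5]
eef_rot: [-3.141, -0.0, 3.076]
wrist_force: [0.1, -0.6, -0.3]
finger_gap: 79.8
finger_force: 0.3
```

Call:
{"method": "play_rows", "body": {"translation": [[-0.0004, -0.006, 0], [-0.001, -0.015, 0], [-0.0014, -0.022, 0], [-0.0016, -0.025, 0], [-0.0016, -0.025, 0], [-0.0016, -0.025, 0.01], [-0.0016, -0.025, 0.04], [-0.0016, -0.025, 0.08], [-0.0016, -0.025, 0.12], [-0.0016, -0.025, 0.15], [-0.0016, -0.025, 0.16], [-0.0016, -0.025, 0.16]], "yaw": [0, 0, 0, 0, 0, 0, 0, 0, 0, 0, 0, 0]}}

```text
clock: 15.1
eef_pos: [525.5, -73.4, 258.4]
eef_rot: [-3.142, 0.0, 3.077]
wrist_force: [0.6, 0.8, -0.8]
finger_gap: 79.8
finger_force: 0.0
```

```bash
python3 w.py
python3 - <<'E'
from h import *
import cv2
p=eyes.camera('side')['pixels'].astype(int); a=cv2.imread('pics/side0.png')[:,:,::-1].astype(int)
m=np.abs(p-a).max(2)>40
for r in range(176,262,3): print(r,''.join('#' if x else '.' for x in m[r,225:345:2]))
E
```

```text
start 1821 lowest white row by col [(240, 200), (245, 210), (250, 220), (255, 229), (260, 232), (265, 232), (270, 231), (275, 230), (280, 229), (285, 228), (290, 227), (295, 226), (300, 227), (305, 229), (310, 169), (315, 169)]
now 1785 lowest white row by col [(240, 200), (245, 210), (250, 220), (255, 229), (260, 232), (265, 232), (270, 231), (275, 230), (280, 229), (285, 228), (290, 227), (295, 226), (300, 225), (305, 169), (310, 169), (315, 169)]
15.15
176 ............................................................
179 ............................................................
182 ............................................................
185 ............................................................
188 ............................................................
191 ............................................................
194 ............................................................
197 ............................................................
200 ............................................................
203 ...................................................
[... 544 characters left out ...]
.........................#######..................
233 ...................................#######..................
236 ..................................#########.................
239 ...............................############.................
242 ...............................#####........................
245 ............................................................
248 ............................................................
251 ............................................................
254 ............................................................
257 ............................................................
260 ............................................................
```

Compared with the start image, only the capsule and its shadow have gone. The flap matches its shut state and nothing else differs in that area. I'm handing in.

```bash
python3 -c "
from cell import manip
print(manip.sign_off())"
```

```text
the job is handed in; nothing more can be done
None
```

The capsule is in the bin, the flap has closed by itself and the arm is clear of everything; I handed the job in at about 15 s, after one brief fingertip touch on the deck (about 15 N), made because the true fingertips sat 26 mm above the reported TCP.

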